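# Strike-test a hexagonal bar on the spring hammer

## Task

Cock the spring hammer: swing its frame up and back until the sear catches and it stays up by itself. Then roll the hexagonal bar along the bed away from you, one flat at a time and without picking it up, until its grooved face is on top and it lies on the anvil where the hammer will land; finally press the trigger pad down so that the hammer drops and strikes the grooved face, and leave everything like that with the trigger let go and the things around undisturbed.

Things in the scene. Friction and masses are not known exactly. Their poses are not given: they have to be found in the camera images.
- rig: Spring-hammer tester, fixed. Origin on the worktop under the anvil's middle; x away from the robot, y left, z up. Grey bed 15 mm thick, x -110..60, y -65..260 mm; flush steel anvil plate x -39..39, y -58..58 mm; fence 16 mm high at its back, near face x = 50 mm. Two bearing cheeks at y 82..118 mm, x = +-(52..62) mm, up to z = 105 mm.
- hammer (a joint): Hammer angle, rad, about a level hinge along the rig's x. 0 = down on its stop (start; frame 0.07 below level); 0.07 = level, its plate flat on a bar on the anvil; grows as the frame swings up towards rig +y. The sear snaps in at about 1.53 (go to 1.58 or so), then holds it at about 1.5, nearly upright; hard stop 1.72. A spring drives it down: 3 to 6 N at the grip.
- hammer_hinge (a point): Point on the hammer's hinge axis midway between the cheeks: 100 mm to the rig's +y of the anvil's middle, 85 mm above the worktop. Axes as the rig.
- hammer_grip (a point): Middle of the hammer's grip: a black round cross bar 13 mm thick along rig x, 76 mm clear between the frame's side bars, 185 mm from the hinge axis, about which it moves in a circle. At rest rig y = -84, z = 72 mm. The frame is open for 48 mm between grip and striking plate (68 mm in x, 60 mm along the frame, middle 100 mm from the hinge, its face 26 mm below the frame's middle plane).
- trigger (a joint): How far the trigger pad is pressed, in m: 0 = up (sprung), 0.015 = fully down. A cocked hammer is let go between 0.010 and 0.014: press it right down. It takes 3 to 8 N. Cocking also pushes it down for a moment as the sear rides over.
- trigger_pad (a point): Middle of the top of the black trigger pad, a round button 36 mm across; at rest rig x = 0, y = 216 mm, z = 67 mm; it is pressed straight down 15 mm.
- bar_center (a point): Centre of the loose aluminium hexagonal bar: 44 mm across flats (flats 25.4 mm wide), 120 mm long, 0.3-0.6 kg, on the bed along rig y before the anvil, centre 37 mm up. Site y: along it; point z: out of the one flat with a long dark groove, at first the lower one facing the robot: two flats of rolling away bring it up, 25 mm each. Pushed at half height or above it tips over its far lower edge.
- specimen_jar: White jar 56 x 55 x 72 mm, origin under it; a bystander, leave it alone.
- petri_2: Petri dish 61 mm across, 15 mm high, origin under it; a bystander, leave it alone.
- objective_case: Small round pot with black cap, 33 mm across, 49 mm high, origin under it; a bystander, leave it alone.
- tape_1: Roll of tape lying flat, 104 mm across, 25 mm high, origin under it; a bystander, leave it alone.
Mind the look-alikes: they are no part of the job. What is meant by the part that bears bar_center is not purple or red, and is the larger of those in its own colour.

How it is judged (in metres and radians):
On the way, in this order (a step that is already met when the one before it is completed fails the run):
1. the hammer is cocked on its sear and nobody holds it (value of joint hammer above 1.4 rad and value of joint trigger below 0.004 m and contact force between each of the arm, the fingers and hammer below 0.1 N), for 0.2 s.
2. with the hammer still cocked, the bar lies still on the anvil with its grooved flat on top (value of joint hammer above 1.4 rad and angle between bar_center's own z axis and vertical below 0.08 rad and x of bar_center in the frame of rig between -0.035 and 0.035 m and y of bar_center in the frame of rig between -0.045 and 0.045 m and linear speed of hex_bar below 0.02 m/s), for 0.2 s.
3. the trigger is pressed with the hammer free to fall (value of joint trigger above 0.009 m and contact force between each of the fingers, the arm and hammer below 0.1 N), for 0.05 s.
At the end, for the whole second after the job is handed in: The hammer lies level on the bar (joint 0.035 to 0.115 rad) and presses on it; the bar lies still on the anvil, grooved flat on top within 0.08 rad, its centre within 35 mm (rig x) and 45 mm (rig y) of the anvil's middle; the trigger pad is up again (under 3 mm) (value of joint hammer between 0.035 and 0.115 rad and contact force between hammer and hex_bar above 0.5 N and angle between bar_center's own z axis and vertical below 0.08 rad and x of bar_center in the frame of rig between -0.035 and 0.035 m and y of bar_center in the frame of rig between -0.045 and 0.045 m and value of joint trigger below 0.003 m and linear speed of hex_bar below 0.02 m/s); the robot touches nothing.
It fails at once if the bar is picked up (its centre more than 90 mm above the worktop) (height (world z) of bar_center above 0.09 m).
It fails at once if a bystander is moved by more than 20 mm (distance of any of specimen_jar, petri_2, objective_case, tape_1 from where it was at the start of the episode above 0.02 m).
It also fails if it takes over 69 s, if anything falls off the work surface, if the arm or the gripper's body presses on something with over 40 N, if the wrist force passes 120 N, or if a joint passes its speed limit or range.

## Robot

A 6-joint arm with a two-finger parallel gripper is mounted at the origin on a cart in front of the work surface, level with it; the furniture and walls round the work are solid. World frame = base frame: x ahead of the robot, y to its left, z up, the work surface at z = 0. Lengths are in m, angles in degrees, forces in N, time in s.
With the tool pointing down it reaches from about 0.4 to 0.825 m from the base axis. Payload 7 kg.
Tool frame: the origin (TCP) lies at the very end of the fingers, on their centre line; the grasp point (between the pads) lies 19 mm behind it (ctrl.grip_point_offset is the distance from the TCP to the grasp point, in m); x points along the fingers, z is the direction in which the jaws open and shut, and the axes are right-handed (so a half turn about x gives the same grasp; the last joint's range is limited). The gripper opens to 88 mm and grips with 3 to 60 N. Pads are 19 mm wide; open, the fingers measure 130 mm over their backs; the gripper's body (78 mm by 193 mm) begins 47 mm behind the grasp point.
Start: joints at [88.871, 20.546, 0.682, 0, -70.136, -16.507], TCP at [0.205, 0.643, 0.227] pointing down, gripper open.
Joint ranges: [-176.03, 176.03], [-82.01, 121.73], [-58.28, 71.71], [-173.87, 95.51], [-174.79, -0.11], [-173.66, 173.66]. Speed limits (degrees/s): [136.94, 136.94, 172.46, 180, 180, 180].

## Interface

Orientations are given as [roll, pitch, yaw] about the fixed x, y, z axes, in that order (R = Rz(yaw) Ry(pitch) Rx(roll)).
In Python, from plant import get_obs, snapshot, calibration, close_job, ctrl gives the robot as it stands.
- The arm moves only by the tool move_arm, never from a script. Its argument "commands" is a list that holds one entry, the list of rows, each a list of 4 numbers: the shift along the tool's x, y, z in cm, then the turn about the tool's x in rad. In form: [[[dx, dy, dz, spin], ...]]. A call has 1 to 8 rows; each row shifts and turns the commanded pose from where the row before left it, along the tool's axes as they then stand; what a row does not reach is not made up. A row lasts 1/10 s, in which the tool goes at most 50 mm and 8.59 degrees, less where a joint would pass 70% of its speed; a pose out of reach is approached as far as the arm can. A call with a gripper value outside its range is refused whole. "jaw" is the finger opening in cm, from 0 to 8.76, set as the call begins (left out, the last holds). The fingers move at their own pace and stop on an object; the grip force is fixed at half the most. Time passes only in rows, so rows that do not move let the fingers close. It gives the time, the measured TCP pose, the force and the opening at its end, in the units of the state.
- get_obs(): the state, without advancing time (a new reading comes with each control period).
- snapshot(name): name is "side" or "top"; returns (picture, depth): 384x512x3 uint8, red, green, blue; 384x512 float32, m along the optical axis (not along the pixel's ray), 0 where there is no reading.
- calibration(name): a dict with "mtx" (3x3 intrinsics, pixels), "T" (4x4, takes a point from camera to world coordinates). Camera axes: x right, y up, looking along -z (the intrinsics and any distortion apply to the point x, -y, -z); pixel columns grow to the right and rows downward; lengths in m; the calibration is good to about 2 mm. A picture is of the moment at which its call begins. calibration takes no time and is no camera call.
- close_job(): hands the job in, once; it reports no verdict.
The state is a dict: "clock": time; "joint_pos": joint angles; "qvel": joint speeds; "tau": joint torques, N m; "tool_pos": TCP position; "orientation": TCP orientation; "force": force on the tool from outside, world axes, zero at the start; "moment": the same for the moment, N m; "opening": finger opening in m.
Only numpy, scipy, OpenCV 4.12 (cv2) and the standard library are available. Lean on these libraries where they do the work, as an engineer would, in place of code of your own. Each camera call takes 0.05 s, during which the arm holds its last target. There are 200 camera calls.

## Working session

There is one attempt and no reset: what is moved stays moved. The work goes in short steps, Python scripts to look and compute and a tool call to move; the robot and the scene stay as the last step left them, time stands still between calls to the robot, and variables do not carry over. Pictures are saved under pics/ and viewed, about 8 in all and at most 12, crops included, and the job is handed in when it is done.

Besides the shell and the picture viewer there is one more tool, called after ">>>" by a JSON object that holds its "name" and its "arguments", one argument or row to a line. move_arm: Moves the arm, as the interface text tells. Its arguments: {"type":"object","properties":{"commands":{"type":"array"},"jaw":{"type":"number"}},"required":["commands"]}

```bash
ls; mkdir -p pics; python3 - <<'E'
from plant import *
import cv2,numpy as np
for n in("side","top"):
    p,d=snapshot(n); cv2.imwrite(f"pics/{n}0.png",cv2.resize(p[:,:,::-1],(800,600),interpolation=cv2.INTER_CUBIC)); np.savez(f"{n}0.npz",p=p,d=d)
    c=calibration(n); print(n,c)
print(get_obs())
E
```

```text
pics
side {'mtx': array([[470.16667129,   0.        , 257.71229229],
       [  0.        , 470.16667129, 195.94296967],
       [  0.        ,   0.        ,   1.        ]]), 'T': array([[-0.97376898, -0.18972548,  0.12561137,  0.73294473],
       [ 0.22750676, -0.82111392,  0.52346214,  0.76045463],
       [ 0.00382714,  0.53830863,  0.84273909,  1.33953481],
       [ 0.        ,  0.        ,  0.        ,  1.        ]])}
top {'mtx': array([[469.62283498,   0.        , 257.27073193],
       [  0.        , 469.62283498, 194.7719892 ],
       [  0.        ,   0.        ,   1.        ]]), 'T': array([[-1.37986917e-02,  9.92601645e-01, -1.20629889e-01,
         3.54864473e-01],
       [-9.99904708e-01, -1.36481558e-02,  2.07407089e-03,
        -8.89252864e-03],
       [ 4.12350658e-04,  1.20647014e-01,  9.92695385e-01,
         1.60053343e+00],
       [ 0.00000000e+00,  0.00000000e+00,  0.00000000e+00,
         1.00000000e+00]])}
{'clock': 0.1, 'joint_pos': array([ 8.88730727e+01,  2.05866290e+01,  6.39548974e-01, -1.52185836e-02,
       -7.01367581e+01, -1.65077327e+01]), 'qvel': array([ 0.05463792, -0.04244567,  0.0860881 , -0.00519437,  0.03990407,
        0.00809234]), 'tau': array([-2.15105305e-03, -5.84164310e+01,  2.93752384e+01,  7.01549828e+00,
        1.01584475e-02, -5.17426622e-05]), 'tool_pos': array([0.20438839, 0.6428583 , 0.22573623]), 'orientation': array([   6.82448244,   89.9149495 , -100.81535888]), 'force': array([ 0.5666636 , -0.15867454, -0.10914676]), 'moment': array([-0.02456042,  0.0237813 , -0.02739627]), 'opening': 0.08763928114325593}
```

View pics/top0.png

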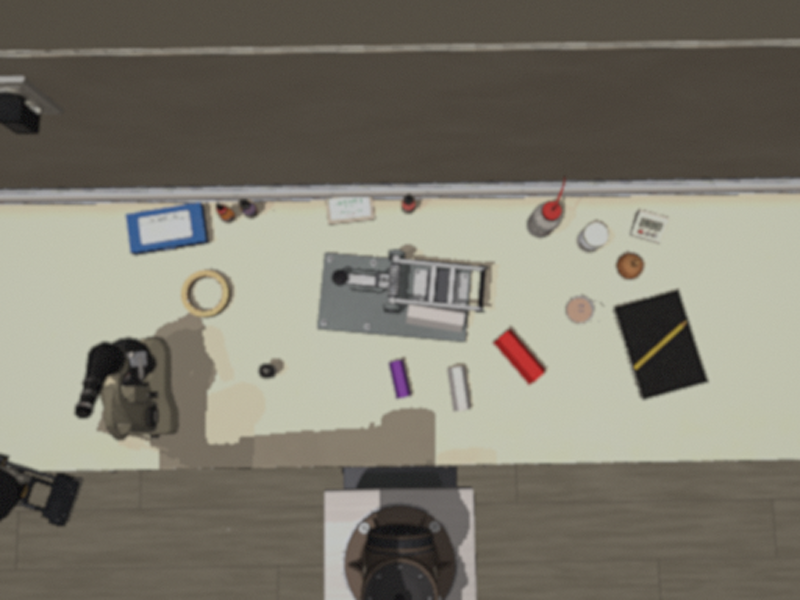

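View pics/side0.png

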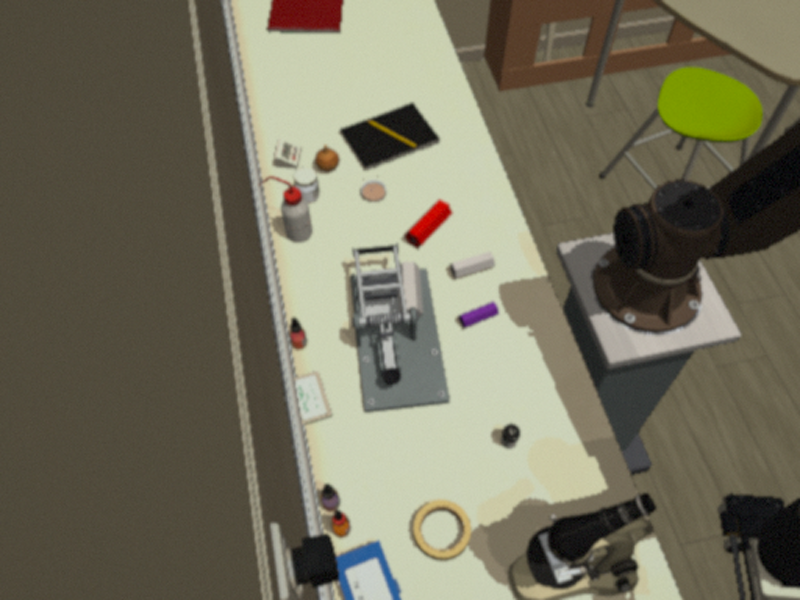

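The top view shows the rig at (320-490, 250-340). Bar candidates in the top view: whitish on the bed (437,317), a small whitish one (459,387), purple (400,378) and red (520,355). The one on the bed fits: it isn't purple or red, and it is the larger of the two whitish ones. I'll confirm with a crop.

```bash
python3 - <<'E'
import cv2,numpy as np
p=np.load("top0.npz")["p"]
a=cv2.resize(p[150:230,195:325,::-1],None,fx=6,fy=6,interpolation=cv2.INTER_CUBIC) # 780x480
cv2.imwrite("pics/ctop.png",a)
p=np.load("side0.npz")["p"]
a=cv2.resize(p[150:268,200:320,::-1],None,fx=5,fy=5,interpolation=cv2.INTER_CUBIC)
cv2.imwrite("pics/cside.png",a)
E
```

```text
(no output)
```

View pics/ctop.png

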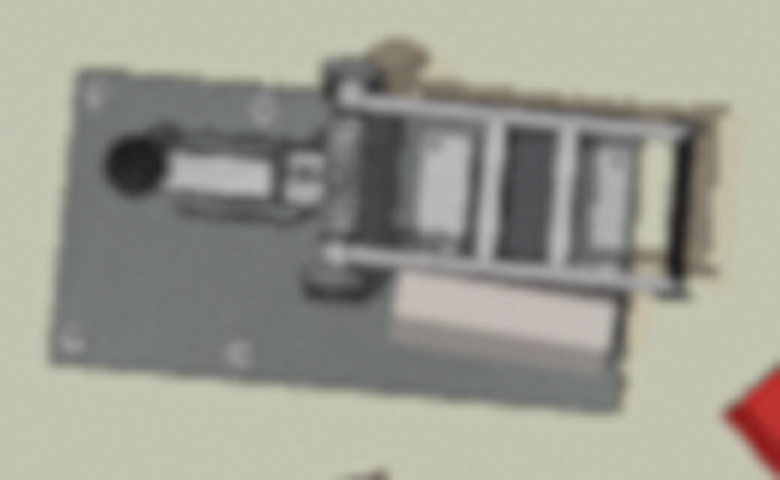

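View pics/cside.png

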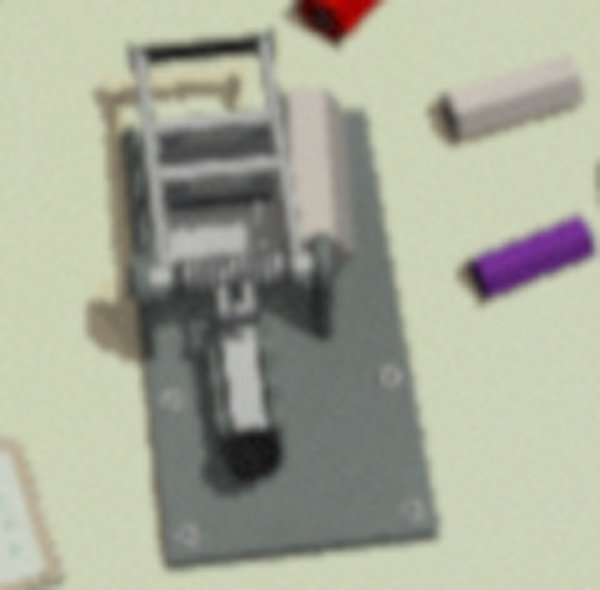

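The crops confirm it: the whitish hex bar on the bed is at ctop x 393-617, y 272-370, and it is larger than the loose whitish one in the side crop (510,100). Next I fit the rig pose using both cameras.

```bash
cat > h.py <<'E'
import numpy as np
from plant import *
from scipy.optimize import least_squares
from scipy.spatial.transform import Rotation as Ro
def proj(n,P):
    c=calibration(n);T=c["T"];q=(np.atleast_2d(P)-T[:3,3])@T[:3,:3];q=q*[1,-1,-1]
    q=q@c["mtx"].T;return q[:,:2]/q[:,2:]
def rot(y):return np.array([[np.cos(y),-np.sin(y),0],[np.sin(y),np.cos(y),0],[0,0,1]])
def rig2w(r,P):return np.atleast_2d(P)@rot(r[2]).T+[r[0],r[1],0]
def tool():
    o=get_obs();R=Ro.from_euler("xyz",o["orientation"],degrees=True).as_matrix()
    return o,np.array(o["tool_pos"]),R
E
python3 - <<'E'
from h import *
P=np.array([[60,260,15],[-110,260,15],[-110,-65,15],[0,216,67],[0,-84,78.]])/1e3
ut=np.array([[80,70],[50,362],[622,408],[137,165],[683,207]])/6+[195-.4,150-.4]
us=np.array([[168,565],[435,535],[365,110],[253,455],[201,48]])/5+[200-.4,150-.4]
f=lambda r:np.concatenate([(proj("top",rig2w(r,P))-ut).ravel(),(proj("side",rig2w(r,P))-us).ravel()])
s=least_squares(f,[.5,-.1,0],loss="soft_l1");r=s.x;np.save("rig.npy",r)
print(r,np.degrees(r[2]));print(f(r).reshape(-1,2).round(2))
for n,p in[("grip",[0,-84,72]),("pad",[0,216,67]),("hinge",[0,100,85])]:print(n,rig2w(r,np.array(p)/1e3).round(4))
# bar top flat corners
B=np.array([[398,272],[617,305],[610,348],[393,315]])/6+[195-.4,150-.4]
for b in B:
    g=least_squares(lambda q:(proj("top",rig2w(r,[q[0],q[1],.059]))-b).ravel(),[-.06,0]).x;print("bar corner rig",(g*1e3).round(1))
o,t,R=tool();print(t,R.round(3))
E
```

```text
[ 0.58028482 -0.09587619 -0.10137226] -5.808202493754115
[[-0.37 -0.18]
 [-0.4   0.35]
 [-0.07  1.07]
 [-0.09 -0.09]
 [-0.19  0.3 ]
 [-0.79  0.12]
 [ 0.59 -0.25]
 [-0.56 -0.25]
 [-0.22 -0.6 ]
 [-0.51 -0.04]]
grip [[ 0.5718 -0.1794  0.072 ]]
pad [[0.6021 0.119  0.067 ]]
hinge [[0.5904 0.0036 0.085 ]]
bar corner rig [-45.9  67.4]
bar corner rig [-53.5 -54.3]
bar corner rig [-77.6 -52.3]
bar corner rig [-69.8  68. ]
[0.20438839 0.6428583  0.22573623] [[-0.     0.953 -0.303]
 [-0.001 -0.303 -0.953]
 [-1.     0.     0.001]]
```

```bash
python3 - <<'E'
from h import *
for n in("top","side"):
    d=np.load(n+"0.npz")["d"];c=calibration(n);v,u=np.mgrid[:384,:512];m=c["mtx"]
    X=np.stack([(u-m[0,2])/m[0,0]*d,-(v-m[1,2])/m[1,1]*d,-d],-1)@c["T"][:3,:3].T+c["T"][:3,3]
    X=X[d>0];np.save(n+"X.npy",X)
    # height map 8cm cells
    print(n)
    xs=np.arange(0.0,1.0,.06);ys=np.arange(.96,-.42,-.06)
    print("y\\x "," ".join("%4d"%(x*100) for x in xs))
    for y in ys:
        row=[]
        for x in xs:
            k=(abs(X[:,0]-x-.03)<.03)&(abs(X[:,1]-y-.03)<.03);row.append("%4d"%(np.percentile(X[k,2],98)*1000) if k.sum()>3 else "   .")
        print("%4d"%(y*100)," ".join(row))
E
```

```text
top
y\x     0    6   12   18   24   30   36   42   48   54   60   65   72   78   84   89   96
  96 -813 -818 -819    .    .    .    .    .    .    .    .    .    .    .    .    .    .
  89 -820 -816 -818    .    .    .    .    .    .    .    .    .    .    .    .    .    .
  83 -818 -817    .   -2    6    7    7   10    6    8    7    8    8   68    .    .    .
  77 -815 -820 -832    5    7    8    8    8    8    8    9    8   10  159    .    .    .
  71 -818 -820 -816    7    7    8    7    7    7    8    8    9    8  267    .    .    .
  65 -814 -819 -813  258  313    7    8    8    8    9    7    8    8  378    .    .    .
  59 -815 -819  444  457  431    7    .    8    7    8    7    8    8  373    .    .    .
  53 -817 -818  338  462   60  355  331  294    9    8    8   41  580  602    .    .    .
  47 -815 -817    .    7  223  355  333  295   31    8    8   41  577  708    .    .    .
  41 -814 -817 -820    8   45   46    7    7   25   29   29   42   42  776    .    .    .
  35 -819 -815 -823    8    6    7    8    8   28   30   30   33   98  777    .    .    .
  29 -820 -815 -
[... 2528 characters left out ...]
    7    8    8    8    9   24   71   69    7   14  894    .    .    .
   0  284  273    8    8    8   18   33   25  108  102  103    8   13  852    .    .    .
  -6  285  277    8    8    9   33   36   23   86   98  106    8   98  811    .    .    .
 -12  280   21    9    9    8   26   36   20   87   90   89    8    8  769    .    .    .
 -18    8    7    6    8    8   41   41   20   87   85   86    8    8  728    .    .    .
 -24    .    .    .    8    9    9    8   50   62   80   80    9    8  688    .    .    .
 -30    .    .    .    8   10    8   51   51   20    9    9  102  102  663    .    .    .
 -36    .    .    .    8    8    8   45    9    8    9    8  141  183  602    .    .    .
```

>>> {"name": "move_arm", "arguments": {
  "commands": [
    [[-3.5,0,0,0],[-3.5,0,0,0],[-3.5,0,0,0],[-3.5,0,0,0],[-3.5,0,0,-0.07],[-3.5,0,0,-0.07],[-3.5,0,0,-0.066],[0,0,0,0]]
  ],
  "jaw": 8.76
}}

```text
clock: 0.9
tool_pos: [0.2052, 0.6439, 0.4769]
orientation: [171.0, 89.6, 75.3]
force: [-0.4, 0.1, 0.5]
opening: 0.0877
```

```bash
cat >> h.py <<'E'
r=np.load("rig.npy")
def st():
    o,t,R=tool();g=(t-[r[0],r[1],0])@rot(r[2])*1e3
    print("t",round(o["clock"],2),"tcp rig mm",g.round(1),"world",t.round(4),"q",np.round(o["joint_pos"],1),"F",np.round(o["force"],1),"open",round(o["opening"]*1e3,1))
    print("tool axes in rig (deg err spin)",np.degrees(np.arctan2(*( (R.T@rot(r[2]))[1,1::-1] ))).round(2), "x",R[:,0].round(3))
    return g
E
python3 -c "
from h import *;st()"
```

```text
t 0.9 tcp rig mm [-448.   698.   476.9] world [0.2052 0.6439 0.4769] q [ 8.890e+01  1.830e+01  2.890e+01  1.000e-01 -1.001e+02 -4.600e+00] F [-0.4  0.1  0.5] open 87.7
tool axes in rig (deg err spin) 0.08 x [ 0.002  0.007 -1.   ]
```

>>> {"name": "move_arm", "arguments": {
  "commands": [
    [[0,2.24,3.91,0],[0,2.24,3.91,0],[0,2.24,3.91,0],[0,2.24,3.91,0],[0,2.24,3.91,0],[0,2.24,3.91,0],[0,2.24,3.91,0],[0,2.24,3.91,0]]
  ],
  "jaw": 4.2
}}

```text
clock: 1.7
tool_pos: [0.3511, 0.3119, 0.4712]
orientation: [-49.3, 90.0, -145.1]
force: [1.5, 0.6, 0.0]
opening: 0.0423
```

>>> {"name": "move_arm", "arguments": {
  "commands": [
    [[0,2.24,3.91,0],[0,2.24,3.91,0],[0,2.24,3.91,0],[0,2.24,3.91,0],[1.5,2.24,3.91,0],[1.5,2.24,3.91,0],[1.5,2.24,3.91,0],[1.5,2.24,3.91,0]]
  ]
}}

```text
clock: 2.5
tool_pos: [0.4975, -0.0174, 0.4107]
orientation: [-152.9, 90.0, 111.3]
force: [1.1, 0.9, 0.4]
opening: 0.042
```

```bash
python3 -c "
from h import *;st()"
```

```text
t 2.5 tcp rig mm [-90.3  69.7 410.7] world [ 0.4975 -0.0174  0.4107] q [ 20.6  -0.4  -1.8  -0.  -88.6  63.5] F [1.1 0.9 0.4] open 42.0
tool axes in rig (deg err spin) -0.03 x [-0.  0. -1.]
```

>>> {"name": "move_arm", "arguments": {
  "commands": [
    [[3,2.2,3,0],[3,2.2,3,0],[3.3,2.2,3,0],[3.3,2.2,3,0],[4.3,0.15,2.4,0],[4.4,0,0.9,0],[4.4,0,0,0],[2.3,0,0,0]]
  ]
}}

```text
clock: 3.3
tool_pos: [0.5681, -0.1772, 0.1269]
orientation: [-92.3, 89.6, 171.8]
force: [-0.0, 0.9, 1.1]
opening: 0.0425
```

```bash
python3 - <<'E'
from h import *
import cv2
st()
p,d=snapshot("side");q,_=snapshot("top")
a=cv2.resize(p[100:260,190:350,::-1],None,fx=3.7,fy=3.7,interpolation=cv2.INTER_CUBIC)
cv2.imwrite("pics/s1.png",a)
E
```

```text
t 3.3 tcp rig mm [ -3.9 -82.1 126.9] world [ 0.5681 -0.1772  0.1269] q [  1.4  18.  -17.   -0.1 -55.4  82.6] F [-0.   0.9  1.1] open 42.5
tool axes in rig (deg err spin) -0.14 x [-0.006  0.001 -1.   ]
```

View pics/s1.png

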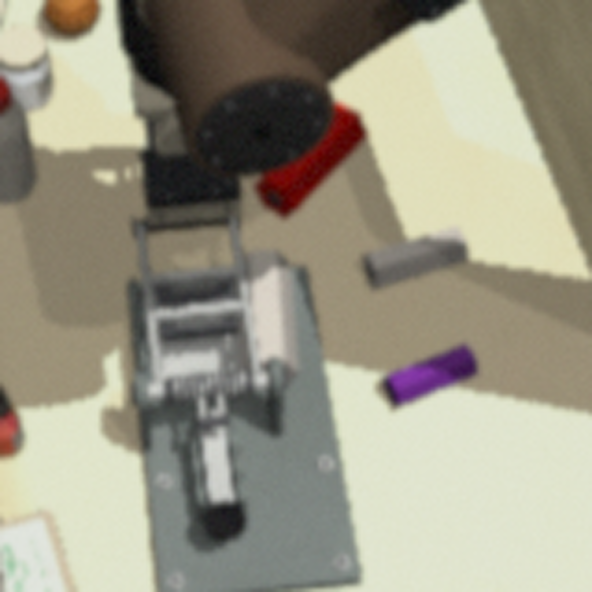

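The gripper sits over the grip at (190,215) and looks aligned. I'll descend and close.

>>> {"name": "move_arm", "arguments": {
  "commands": [
    [[1.5,0.2,0.1,0],[1.5,0.2,0.1,0],[1.5,0,0,0],[1.5,0,0,0],[1.4,0,0,0],[0,0,0,0]]
  ]
}}

```text
clock: 4.0
tool_pos: [0.5741, -0.179, 0.0567]
orientation: [-89.3, 89.9, 174.9]
force: [-0.7, -0.7, -0.0]
opening: 0.0418
```

>>> {"name": "move_arm", "arguments": {
  "commands": [
    [[0,0,0,0],[0,0,0,0],[0,0,0,0],[0,0,0,0]]
  ],
  "jaw": 0
}}

```text
clock: 4.4
tool_pos: [0.5751, -0.1795, 0.0583]
orientation: [70.2, 89.9, -25.6]
force: [-0.1, -17.3, -0.7]
opening: 0.0155
```

```bash
python3 - <<'E'
from h import *
g=st()
# arc rows: start frame angle -0.07 (about), grip centre relative hinge
y0,z0=-84,72
a=np.r_[-.07:1.62-.07:27j]
Y=100-185*np.cos(a);Z=85+185*np.sin(a)
print(np.c_[-np.diff(Z)/10,0*Y[1:],-np.diff(Y)/10].round(2).tolist())
E
```

```text
t 4.4 tcp rig mm [  3.3 -83.7  58.3] world [ 0.5751 -0.1795  0.0583] q [  1.2  22.8 -20.5   0.  -46.7  82.9] F [ -0.1 -17.3  -0.7] open 15.5
tool axes in rig (deg err spin) -0.01 x [ 0.001 -0.    -1.   ]
[[-1.15, -0.0, 0.04], [-1.15, -0.0, -0.03], [-1.15, -0.0, -0.1], [-1.14, -0.0, -0.17], [-1.13, -0.0, -0.24], [-1.11, -0.0, -0.31], [-1.09, -0.0, -0.38], [-1.06, -0.0, -0.45], [-1.03, -0.0, -0.51], [-1.0, -0.0, -0.57], [-0.96, -0.0, -0.64], [-0.92, -0.0, -0.69], [-0.87, -0.0, -0.75], [-0.83, -0.0, -0.8], [-0.77, -0.0, -0.85], [-0.72, -0.0, -0.9], [-0.66, -0.0, -0.94], [-0.6, 0.0, -0.98], [-0.54, 0.0, -1.02], [-0.48, 0.0, -1.05], [-0.41, 0.0, -1.08], [-0.34, 0.0, -1.1], [-0.27, 0.0, -1.12], [-0.2, 0.0, -1.13], [-0.13, 0.0, -1.14], [-0.06, 0.0, -1.15]]
```

>>> {"name": "move_arm", "arguments": {
  "commands": [
    [[0,0,0.15,0],[0,0,0.1,0],[0,0,0,0]]
  ]
}}

```text
clock: 4.7
tool_pos: [0.5749, -0.1813, 0.058]
orientation: [121.2, 89.9, 25.3]
force: [0.1, 2.6, 3.7]
opening: 0.012
```

>>> {"name": "move_arm", "arguments": {
  "commands": [
    [[-1.15,0,0.04,0],[-1.15,0,-0.03,0],[-1.15,0,-0.1,0],[-1.14,0,-0.17,0],[-1.13,0,-0.24,0],[-1.11,0,-0.31,0],[-1.09,0,-0.38,0],[-1.06,0,-0.45,0]]
  ]
}}

```text
clock: 5.5
tool_pos: [0.5763, -0.1661, 0.1489]
orientation: [30.8, 89.9, -65.0]
force: [5.0, -5.1, -3.3]
opening: 0.0121
```

>>> {"name": "move_arm", "arguments": {
  "commands": [
    [[-1.03,0,-0.51,0],[-1.0,0,-0.57,0],[-0.96,0,-0.64,0],[-0.92,0,-0.69,0],[-0.87,0,-0.75,0],[-0.83,0,-0.8,0],[-0.77,0,-0.85,0],[-0.72,0,-0.9,0]]
  ]
}}

```text
clock: 6.3
tool_pos: [0.5821, -0.112, 0.2221]
orientation: [23.1, 89.6, -72.8]
force: [1.1, -13.9, 8.1]
opening: 0.012
```

```bash
python3 -c "
from h import *;g=st()
import numpy as np;print('frame ang, radius',np.arctan2(g[2]+14.5-85,100-g[1]),np.hypot(g[2]+14.5-85,100-g[1]))"
```

```text
t 6.3 tcp rig mm [  3.4 -15.9 222.1] world [ 0.5821 -0.112   0.2221] q [  8.2  12.9 -10.7   0.4 -66.3  75.8] F [  1.1 -13.9   8.1] open 12.0
tool axes in rig (deg err spin) -0.04 x [ 0.002 -0.006 -1.   ]
frame ang, radius 0.9182859248576158 190.80536996285988
```

>>> {"name": "move_arm", "arguments": {
  "commands": [
    [[-0.75,0,-0.86,0],[-0.7,0,-0.9,0],[-0.54,0,-1.0,0],[-0.48,0,-1.05,0],[-0.41,0,-1.08,0],[-0.34,0,-1.1,0],[-0.27,0,-1.12,0]]
  ]
}}

```text
clock: 7.0
tool_pos: [0.5896, -0.0407, 0.2577]
orientation: [41.0, 89.7, -54.9]
force: [1.0, -10.5, 10.4]
opening: 0.012
```

```bash
python3 -c "
from h import *;g=st()
import numpy as np;print('frame ang, radius',np.arctan2(g[2]+14.5-85,100-g[1]),np.hypot(g[2]+14.5-85,100-g[1]))"
```

```text
t 7.0 tcp rig mm [  3.7  55.8 257.7] world [ 0.5896 -0.0407  0.2577] q [ 15.2  11.5  -7.9   0.3 -70.5  68.8] F [  1.  -10.5  10.4] open 12.0
tool axes in rig (deg err spin) -0.04 x [ 0.003 -0.005 -1.   ]
frame ang, radius 1.3388572072581448 192.34810399280855
```

>>> {"name": "move_arm", "arguments": {
  "commands": [
    [[-0.35,0,-1.0,0],[-0.2,0,-1.0,0],[-0.1,0,-1.0,0],[-0.05,0,-0.8,0],[0,0,-0.4,0],[0,0,0,0]]
  ]
}}

```text
clock: 7.6
tool_pos: [0.594, 0.0024, 0.2634]
orientation: [51.1, 89.8, -44.7]
force: [3.3, -6.7, 6.6]
opening: 0.0124
```

```bash
python3 -c "
from h import *;g=st()
import numpy as np;print('frame ang, radius',np.arctan2(g[2]+14.5-85,100-g[1]),np.hypot(g[2]+14.5-85,100-g[1]))"
```

```text
t 7.6 tcp rig mm [  3.7  99.2 263.4] world [0.594  0.0024 0.2634] q [ 19.2  11.6  -6.9   0.2 -71.4  64.9] F [ 3.3 -6.7  6.6] open 12.4
tool axes in rig (deg err spin) 0.01 x [ 0.003 -0.003 -1.   ]
frame ang, radius 1.5664507687089448 192.92957430630656
```

>>> {"name": "move_arm", "arguments": {
  "commands": [
    [[0,0,0.7,0],[0,0,0.7,0],[0,0,0.7,0],[0.05,0,0.5,0],[0,0,0,0]]
  ]
}}

```text
clock: 8.1
tool_pos: [0.5913, -0.0223, 0.2617]
orientation: [101.4, 89.8, 5.6]
force: [2.8, 0.1, 6.0]
opening: 0.0117
```

```bash
python3 - <<'E'
from h import *
import cv2
st()
p,d=snapshot("side")
cv2.imwrite("pics/s2.png",cv2.resize(p[130:270,200:330,::-1],None,fx=4,fy=4,interpolation=cv2.INTER_CUBIC))
E
```

```text
t 8.1 tcp rig mm [  3.6  74.3 261.7] world [ 0.5913 -0.0223  0.2617] q [ 16.8  11.5  -7.3   0.  -71.1  67.4] F [2.8 0.1 6. ] open 11.7
tool axes in rig (deg err spin) -0.05 x [ 0.003  0.    -1.   ]
```

View pics/s2.png

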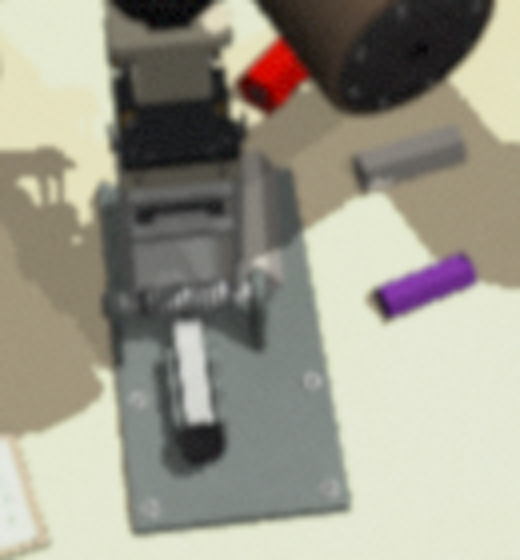

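The frame is up at (190,230), and the y force has dropped to about 0, so the sear seems to be carrying it. I'll release.

>>> {"name": "move_arm", "arguments": {
  "commands": [
    [[0,0,0,0],[0,0,0,0],[0,0,0,0]]
  ],
  "jaw": 4.2
}}

```text
clock: 8.45
tool_pos: [0.5899, -0.0219, 0.2592]
orientation: [-76.2, 89.9, -172.1]
force: [-0.1, 0.1, 0.3]
opening: 0.0302
```

>>> {"name": "move_arm", "arguments": {
  "commands": [
    [[-2,0,0,0],[-3,0,0,0],[-3,0,0,0],[0,0,0,0],[0,0,0,0],[0,0,0,0]]
  ]
}}

```text
clock: 9.05
tool_pos: [0.5901, -0.0219, 0.3386]
orientation: [-81.0, 89.9, -176.8]
force: [-0.2, 0.6, -0.3]
opening: 0.0416
```

```bash
python3 - <<'E'
from h import *
import cv2
st()
p,d=snapshot("top")
cv2.imwrite("pics/t2.png",cv2.resize(p[150:230,195:325,::-1],None,fx=6,fy=6,interpolation=cv2.INTER_CUBIC))
p,d=snapshot("side")
cv2.imwrite("pics/s3.png",cv2.resize(p[130:270,200:330,::-1],None,fx=4,fy=4,interpolation=cv2.INTER_CUBIC))
E
```

```text
t 9.05 tcp rig mm [  2.3  74.6 338.6] world [ 0.5901 -0.0219  0.3386] q [ 16.8   9.8   0.4  -0.  -80.8  67.4] F [-0.2  0.6 -0.3] open 41.6
tool axes in rig (deg err spin) -0.02 x [-0.002 -0.    -1.   ]
```

View pics/s3.png

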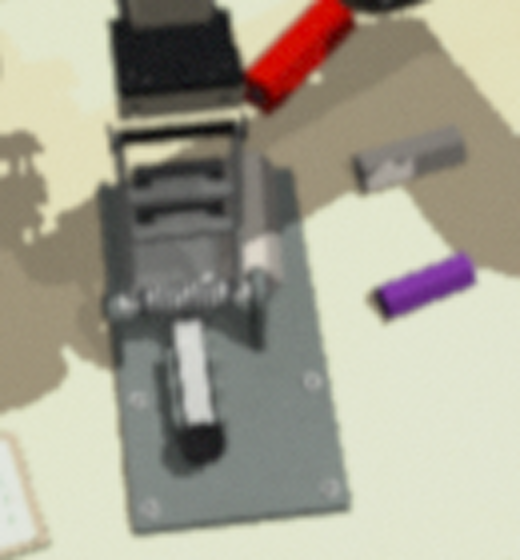

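>>> {"name": "move_arm", "arguments": {
  "commands": [
    [[0,-3.25,1.75,0],[0,-3.25,1.75,0],[0,-3.25,1.75,0],[0,-3.25,1.75,0],[-0.3,0,0,0.148],[0,0,0,0.148],[0,0,0,0.148],[0,0,0,0.148]]
  ],
  "jaw": 0
}}

```text
clock: 9.95
tool_pos: [0.4539, -0.0785, 0.3422]
orientation: [-41.9, 89.9, -172.0]
force: [1.0, 0.3, 1.6]
opening: 0.0002
```

>>> {"name": "move_arm", "arguments": {
  "commands": [
    [[2.5,0,0,0.148],[3,0,0,0.148],[3,0,0,0.148],[3,0,0,0.148],[3,0,0,0.148],[3,0,0,0.148],[3,0,0,0.148],[0,0,0,0.01]]
  ]
}}

```text
clock: 10.75
tool_pos: [0.4511, -0.0788, 0.134]
orientation: [17.6, 89.5, -172.3]
force: [-1.2, 1.1, 0.4]
opening: 0.0002
```

```bash
cat >> h.py <<'E'
def cock():
    for n in("top","side"):
        for a in(1.43,):
            G=[[s*.038,.1-.185*np.cos(a),.085+.185*np.sin(a)] for s in(-1,0,1)];print(n,"cocked grip px",proj(n,rig2w(r,G)).round(1).tolist())
E
python3 -c "
from h import *;g=st();cock()
G=[[-.09,-.053,.037],[-.083,.067,.037],[-.03,-.053,.037]]
print('s3 px of grip',(180/4+200,132/4+130), proj('side',rig2w(r,[-.04,.08,.274])))"
```

```text
t 10.75 tcp rig mm [-130.3    3.9  134. ] world [ 0.4511 -0.0788  0.134 ] q [ 14.8   5.2 -32.9  -0.1 -52.4 -24.6] F [-1.2  1.1  0.4] open 0.2
tool axes in rig (deg err spin) -94.07 x [-0.008 -0.001 -1.   ]
top cocked grip px [[259.4, 183.2], [260.6, 170.2], [261.7, 157.3]]
side cocked grip px [[256.6, 161.6], [243.3, 162.9], [229.9, 164.3]]
s3 px of grip (245.0, 163.0) [[257.58878797 161.94302661]]
```

>>> {"name": "move_arm", "arguments": {
  "commands": [
    [[3,0,0,0],[3,0,0,0],[2.7,0,0,0],[2,0,0,0],[0,0,-0.6,0],[0,0,-0.4,0],[0,0,0,0]]
  ]
}}

```text
clock: 11.45
tool_pos: [0.4664, -0.0798, 0.0324]
orientation: [-164.9, 89.8, 5.5]
force: [-0.9, -0.4, 0.3]
opening: 0.0005
```

>>> {"name": "move_arm", "arguments": {
  "commands": [
    [[0,0,-0.3,0],[0,0,-0.3,0],[0,0,-0.1,0],[0,0,0,0]]
  ]
}}

```text
clock: 11.85
tool_pos: [0.4714, -0.0812, 0.031]
orientation: [-158.8, 90.0, 11.5]
force: [-0.6, -0.0, 0.2]
opening: 0.0006
```

```bash
python3 - <<'E'
from h import *
import cv2
st()
p,d=snapshot("top");np.savez("t3.npz",p=p,d=d)
a=cv2.resize(p[150:230,195:325,::-1],None,fx=6,fy=6,interpolation=cv2.INTER_CUBIC)
cv2.imwrite("pics/t3.png",a)
E
```

```text
t 11.85 tcp rig mm [-109.8    3.6   31. ] world [ 0.4714 -0.0812  0.031 ] q [ 13.9  15.3 -37.7   0.  -37.  -23.5] F [-0.6 -0.   0.2] open 0.6
tool axes in rig (deg err spin) -93.87 x [ 0.001  0.    -1.   ]
```

View pics/t3.png

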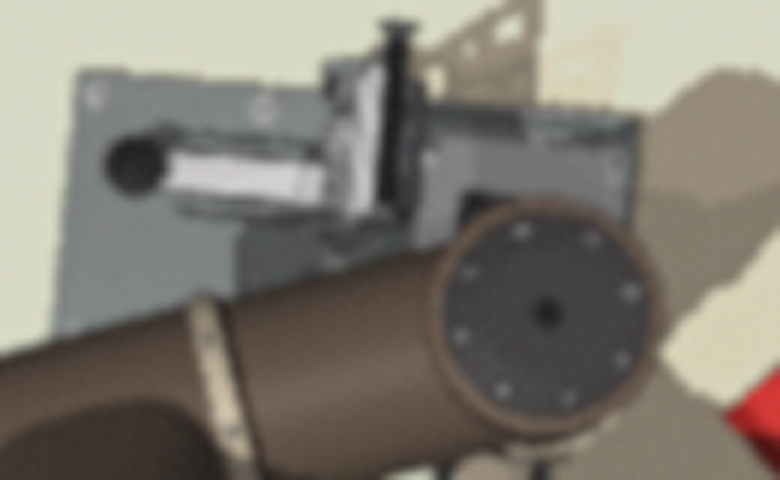

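>>> {"name": "move_arm", "arguments": {
  "commands": [
    [[0.3,0,-0.15,0],[0.2,0,-0.15,0],[0,0,-0.15,0]]
  ]
}}

```text
clock: 12.2
tool_pos: [0.4752, -0.0821, 0.0253]
orientation: [19.5, 89.9, -170.2]
force: [-2.2, 0.9, -0.3]
opening: 0.0006
```

>>> {"name": "move_arm", "arguments": {
  "commands": [
    [[0,0,-0.15,0],[0,0,-0.15,0],[0,0,0,0]]
  ]
}}

```text
clock: 12.5
tool_pos: [0.4782, -0.0827, 0.0256]
orientation: [21.8, 89.9, -167.9]
force: [-2.5, -0.8, 0.6]
opening: 0.0005
```

>>> {"name": "move_arm", "arguments": {
  "commands": [
    [[0,0,-0.15,0],[0,0,-0.15,0],[0,0,0,0]]
  ]
}}

```text
clock: 12.8
tool_pos: [0.4818, -0.083, 0.0258]
orientation: [-179.5, 90.0, -9.2]
force: [-2.3, -0.9, 0.3]
opening: 0.0007
```

>>> {"name": "move_arm", "arguments": {
  "commands": [
    [[-0.3,0,-0.2,0],[-0.3,0,-0.2,0],[-0.3,0,-0.25,0],[-0.25,0,-0.25,0],[0,0,0,0]]
  ]
}}

```text
clock: 13.3
tool_pos: [0.4916, -0.0844, 0.0379]
orientation: [-164.4, 89.9, 5.9]
force: [-0.6, 0.1, -0.3]
opening: 0.0002
```

>>> {"name": "move_arm", "arguments": {
  "commands": [
    [[-0.25,0,-0.25,0],[-0.25,0,-0.25,0],[-0.2,0,-0.25,0],[0,0,0,0]]
  ]
}}

```text
clock: 13.7
tool_pos: [0.4985, -0.0858, 0.0447]
orientation: [-166.5, 89.9, 3.8]
force: [0.1, 0.1, -0.5]
opening: 0.0004
```

```bash
python3 - <<'E'
from h import *
import cv2
st()
p,d=snapshot("side")
a=cv2.resize(p[130:260,200:330,::-1],None,fx=4.5,fy=4.5,interpolation=cv2.INTER_CUBIC)
cv2.imwrite("pics/s4.png",a)
E
```

```text
t 13.7 tcp rig mm [-82.4   1.8  44.7] world [ 0.4985 -0.0858  0.0447] q [ 12.5  16.2 -33.5   0.  -40.2 -22.2] F [ 0.1  0.1 -0.5] open 0.4
tool axes in rig (deg err spin) -93.87 x [ 0.001  0.    -1.   ]
```

View pics/s4.png

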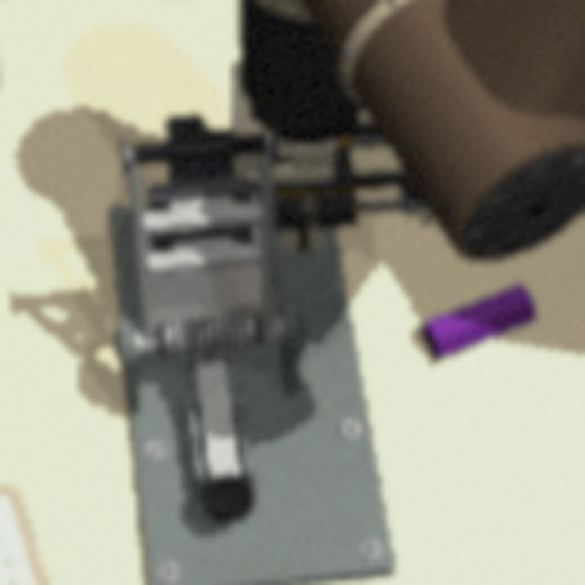

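The bar is no longer on the near side (bed visible at (310,260)), and the force has dropped to 0, so it has probably rolled one flat. I'll move aside and measure it from depth.

>>> {"name": "move_arm", "arguments": {
  "commands": [
    [[-2,0,2,0],[-3,0,2,0],[-3,2,0,0],[0,4.5,0,0],[0,4.5,0,0],[0,4.5,0,0],[0,4.5,0,0],[0,4,0,0]]
  ]
}}

```text
clock: 14.55
tool_pos: [0.4172, -0.3175, 0.1243]
orientation: [174.4, 90.0, -15.3]
force: [1.2, 0.6, 0.7]
opening: 0.0005
```

```bash
cat >> h.py <<'E'
def look(name):
    import cv2
    p,d=snapshot("top");c=calibration("top");v,u=np.mgrid[:384,:512];m=c["mtx"]
    X=np.stack([(u-m[0,2])/m[0,0]*d,-(v-m[1,2])/m[1,1]*d,-d],-1)@c["T"][:3,:3].T+c["T"][:3,3]
    G=(X-[r[0],r[1],0])@rot(r[2])*1e3
    cv2.imwrite(f"pics/{name}.png",cv2.resize(p[140:240,195:325,::-1],None,fx=6,fy=6,interpolation=cv2.INTER_CUBIC))
    zb=np.median(G[(abs(G[...,0]+85)<20)&(abs(G[...,1]-180)<50)][:,2])-15
    k=(abs(G[...,0])<110)&(G[...,1]>-63)&(G[...,1]<58)&(G[...,2]>55.5+zb)&(G[...,2]<75+zb)
    Q=G[k];print("bias",zb.round(1),"n",len(Q))
    for y in range(-60,58,12):
        q=Q[abs(Q[:,1]-y)<6]
        if len(q):print(y,"x",np.percentile(q[:,0],[3,50,97]).round(1),"z",(np.median(q[:,2])-zb).round(1),"n",len(q))
E
python3 -c "
from h import *;g=st();look('t4')"
```

```text
t 14.55 tcp rig mm [-139.8 -237.   124.3] world [ 0.4172 -0.3175  0.1243] q [-15.8  11.8 -26.2  -0.  -52.    6.1] F [1.2 0.6 0.7] open 0.5
tool axes in rig (deg err spin) -93.89 x [ 0. -0. -1.]
bias 0.7 n 125
0 x [-27.3 -27.3 -27.3] z 58.7 n 1
12 x [-41.7 -25.  -14.3] z 60.1 n 27
24 x [-45.1 -29.8 -15.7] z 59.6 n 32
36 x [-41.3 -30.3 -13.6] z 59.1 n 25
48 x [-38.5 -24.4 -13.6] z 58.5 n 31
```

View pics/t4.png

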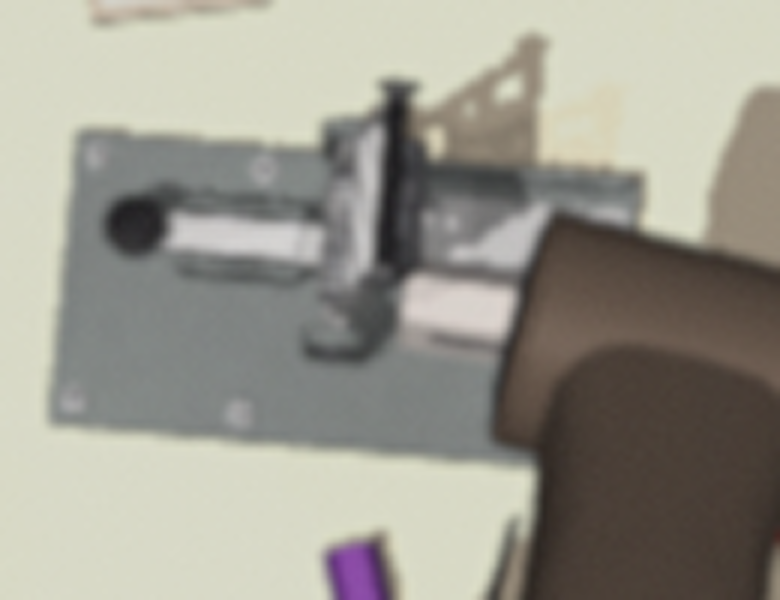

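The depth and the view (bar top flat at (400-510, 275-335)) show one flat rolled, centre x about -28 mm, and the hammer still upright. Now the second flat, the same way.

>>> {"name": "move_arm", "arguments": {
  "commands": [
    [[0,-4.5,0,0],[0,-4.5,0,0],[0,-4.5,0,0],[0,-4.5,0,0],[1,-4,0,0],[3,-2.2,-0.5,0],[3,0,-1,0],[2.7,0,-1,0]]
  ]
}}

```text
clock: 15.4
tool_pos: [0.4836, -0.0801, 0.0264]
orientation: [-150.5, 90.0, 20.0]
force: [0.5, -0.1, 0.2]
opening: 0.0002
```

>>> {"name": "move_arm", "arguments": {
  "commands": [
    [[0.4,0,-0.4,0],[0,0,-0.4,0],[0,0,-0.4,0],[0,0,-0.4,0],[0,0,0,0]]
  ]
}}

```text
clock: 15.9
tool_pos: [0.5003, -0.084, 0.0245]
orientation: [-161.1, 89.9, 9.2]
force: [-0.4, 0.4, -0.2]
opening: 0.0004
```

```bash
python3 -c "
from h import *;g=st()"
```

```text
t 15.9 tcp rig mm [-80.8   3.7  24.5] world [ 0.5003 -0.084   0.0245] q [ 12.7  18.1 -34.5   0.  -37.3 -22.4] F [-0.4  0.4 -0.2] open 0.4
tool axes in rig (deg err spin) -93.89 x [ 0.002  0.    -1.   ]
```

>>> {"name": "move_arm", "arguments": {
  "commands": [
    [[0,0,-0.2,0],[0,0,-0.2,0],[0,0,-0.2,0],[0,0,-0.1,0],[0,0,0,0]]
  ]
}}

```text
clock: 16.4
tool_pos: [0.5061, -0.0852, 0.0232]
orientation: [43.7, 90.0, -146.0]
force: [-0.0, -0.8, -0.3]
opening: 0.0007
```

>>> {"name": "move_arm", "arguments": {
  "commands": [
    [[0,0,-0.15,0],[0,0,0,0]]
  ]
}}

```text
clock: 16.6
tool_pos: [0.5068, -0.0854, 0.0231]
orientation: [12.6, 89.9, -177.1]
force: [-2.8, 1.2, 2.3]
opening: 0.0003
```

Contact. Now the diagonal lift.

>>> {"name": "move_arm", "arguments": {
  "commands": [
    [[-0.1,0,-0.15,0],[-0.3,0,-0.2,0],[-0.3,0,-0.2,0],[-0.3,0,-0.25,0],[-0.25,0,-0.25,0],[0,0,0,0]]
  ]
}}

```text
clock: 17.2
tool_pos: [0.5192, -0.0871, 0.0365]
orientation: [-165.5, 89.9, 4.8]
force: [-0.4, -0.5, 0.2]
opening: 0.0003
```

>>> {"name": "move_arm", "arguments": {
  "commands": [
    [[-0.25,0,-0.25,0],[-0.25,0,-0.25,0],[-0.2,0,-0.25,0],[0,0,0,0]]
  ]
}}

```text
clock: 17.6
tool_pos: [0.526, -0.0884, 0.0432]
orientation: [-168.7, 89.9, 1.6]
force: [-0.3, 0.3, -0.2]
opening: 0.001
```

```bash
python3 -c "
from h import *;g=st()"
```

```text
t 17.6 tcp rig mm [-54.8   1.9  43.2] world [ 0.526  -0.0884  0.0432] q [ 11.5  18.5 -30.2   0.  -41.3 -21.2] F [-0.3  0.3 -0.2] open 1.0
tool axes in rig (deg err spin) -93.87 x [ 0.001  0.    -1.   ]
```

>>> {"name": "move_arm", "arguments": {
  "commands": [
    [[-0.1,0,-0.2,0],[-0.1,0,-0.2,0],[0,0,-0.1,0],[0,0,0,0]]
  ]
}}

```text
clock: 18.0
tool_pos: [0.5302, -0.0893, 0.0447]
orientation: [93.6, 90.0, -96.0]
force: [-0.7, -0.3, -0.3]
opening: 0.0006
```

>>> {"name": "move_arm", "arguments": {
  "commands": [
    [[-2,0,2,0],[-3,0,3,0],[-3,2,1,0],[0,4.5,0,0],[0,4.5,0,0],[0,4.5,0,0],[0,4.5,0,0],[0,4.5,0,0]]
  ]
}}

```text
clock: 18.8
tool_pos: [0.4292, -0.3223, 0.1249]
orientation: [-176.8, 90.0, -6.5]
force: [1.6, 1.2, -0.1]
opening: 0.0002
```

>>> {"name": "move_arm", "arguments": {
  "commands": [
    [[0,4.5,0,0],[0,4.5,0,0],[0,0,0,0]]
  ]
}}

```text
clock: 19.1
tool_pos: [0.4133, -0.4136, 0.1241]
orientation: [41.5, 89.9, -148.5]
force: [-0.7, 1.0, -0.4]
opening: 0.0006
```

```bash
python3 -c "
from h import *;g=st();look('t5')"
```

```text
t 19.1 tcp rig mm [-134.  -333.   124.1] world [ 0.4133 -0.4136  0.1241] q [-25.8  17.1 -18.8   0.1 -54.1  15.9] F [-0.7  1.  -0.4] open 0.6
tool axes in rig (deg err spin) -94.12 x [-0.001 -0.    -1.   ]
bias 0.6 n 289
-60 x [-7.9 -0.1  7.8] z 58.6 n 6
-48 x [-19.5  -8.9   5. ] z 59.8 n 27
-36 x [-23.3  -4.7  10. ] z 60.6 n 31
-24 x [-21.4  -6.6   9.2] z 59.9 n 38
-12 x [-22.7  -5.5   8.3] z 59.7 n 28
0 x [-16.8  -2.9  10.4] z 59.6 n 32
12 x [-17.4  -4.7   9.6] z 60.6 n 29
24 x [-15.7  -1.5  11.5] z 60.3 n 25
36 x [-14.6  -3.5   9.6] z 59.6 n 31
48 x [-17.   -1.1  13.6] z 59.7 n 31
```

View pics/t5.png

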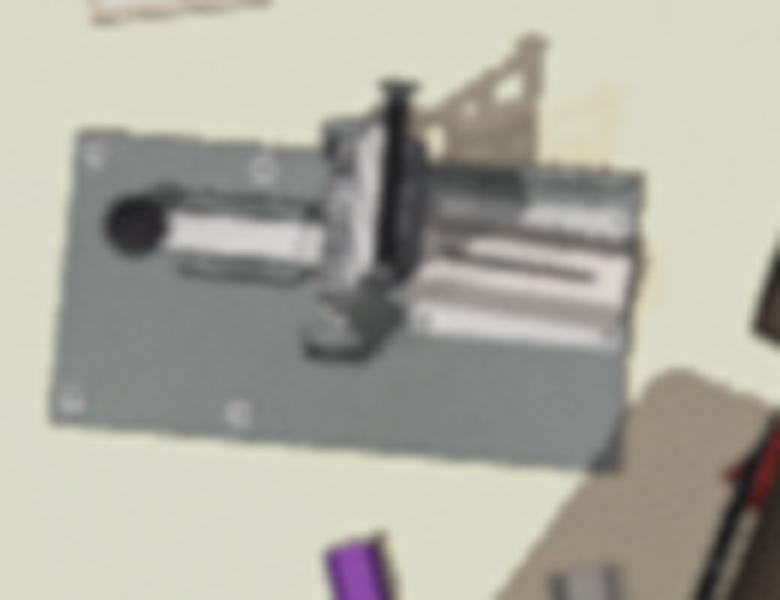

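The grooved flat is on top (groove at (440-595, 250-278)). Depth puts the bar centre at x about -5 mm and y about 0, and the hammer is still cocked. Going round to the trigger pad.

>>> {"name": "move_arm", "arguments": {
  "commands": [
    [[-3.5,0,0,0],[-3.5,-2,0,0],[-3.5,-3,0,0],[-3.5,-3,0,0],[0,-4.5,0,0],[0,-4.5,0,0],[0,-4.5,0,0],[0,-4.5,0,0]]
  ]
}}

```text
clock: 19.95
tool_pos: [0.4579, -0.1505, 0.2649]
orientation: [-143.0, 90.0, 27.3]
force: [2.0, -0.4, -0.6]
opening: 0.0001
```

>>> {"name": "move_arm", "arguments": {
  "commands": [
    [[0,-4.5,0,0],[0,-4.5,0,0],[0,-4.5,0,0],[0,-4.5,0,0],[0,-4.5,0,0],[0,-4.5,0,0],[0,-2.7,0,0],[0,0,0,0]]
  ]
}}

```text
clock: 20.75
tool_pos: [0.5079, 0.1434, 0.2642]
orientation: [4.2, 90.0, 174.7]
force: [0.1, -0.5, -0.5]
opening: 0.0004
```

```bash
python3 -c "
from h import *;g=st()"
```

```text
t 20.75 tcp rig mm [-96.3 230.7 264.2] world [0.5079 0.1434 0.2642] q [ 37.1   5.3 -14.3  -0.  -70.4 -46.5] F [ 0.1 -0.5 -0.5] open 0.4
tool axes in rig (deg err spin) -93.63 x [-0.001  0.    -1.   ]
```

>>> {"name": "move_arm", "arguments": {
  "commands": [
    [[0,0.35,-4,0],[2,0.35,-4,0],[4,0,-1.6,0],[4,0,0,0],[4,0,0,0],[3,0,0,0],[1,0,0,0],[0,0,0,0]]
  ]
}}

```text
clock: 21.55
tool_pos: [0.6007, 0.1163, 0.0838]
orientation: [38.5, 89.8, -151.2]
force: [0.1, 0.1, -0.0]
opening: 0.0009
```

```bash
python3 -c "
from h import *;g=st()"
```

```text
t 21.55 tcp rig mm [ -1.2 213.2  83.8] world [0.6007 0.1163 0.0838] q [ 29.2  21.9 -17.6  -0.  -50.6 -38.9] F [ 0.1  0.1 -0. ] open 0.9
tool axes in rig (deg err spin) -93.85 x [-0.002 -0.001 -1.   ]
```

>>> {"name": "move_arm", "arguments": {
  "commands": [
    [[1.2,0,0,0],[0.6,0,0,0],[0.6,0,0,0],[0.5,0,0,0],[0.4,0,0,0],[0,0,0,0],[0,0,0,0]]
  ]
}}

```text
clock: 22.25
tool_pos: [0.6027, 0.1171, 0.0525]
orientation: [-147.0, 89.9, 23.4]
force: [1.2, 1.7, 4.7]
opening: 0.0005
```

```bash
python3 -c "
from h import *;g=st()
p,d=snapshot('side');import cv2;cv2.imwrite('pics/s6.png',p[100:270,180:340,::-1])"
```

```text
t 22.25 tcp rig mm [  0.7 214.2  52.5] world [0.6027 0.1171 0.0525] q [ 29.2  24.  -19.3   0.  -46.6 -38.9] F [1.2 1.7 4.7] open 0.5
tool axes in rig (deg err spin) -93.86 x [ 0.002  0.001 -1.   ]
```

>>> {"name": "move_arm", "arguments": {
  "commands": [
    [[0.25,0,0,0],[0,0,0,0],[0,0,0,0],[0,0,0,0]]
  ]
}}

```text
clock: 22.7
tool_pos: [0.6029, 0.1172, 0.0512]
orientation: [-151.9, 89.8, 18.4]
force: [-2.1, 2.4, 14.4]
opening: 0.0006
```

>>> {"name": "move_arm", "arguments": {
  "commands": [
    [[-2,0,0,0],[-4,0,0,0],[-4,0,0,0],[-4,0,0,0],[-4,0,0,0],[0,-2,4,0],[0,-2,4,0],[0,-2,4,0]]
  ]
}}

```text
clock: 23.5
tool_pos: [0.4916, 0.1956, 0.2285]
orientation: [37.4, 89.9, -152.4]
force: [0.3, 1.9, 0.3]
opening: 0.0008
```

```bash
python3 -c "
from h import *;g=st()
look('t6')
p,d=snapshot('side');import cv2;cv2.imwrite('pics/s7.png',cv2.resize(p[130:260,200:330,::-1],None,fx=4.5,fy=4.5,interpolation=cv2.INTER_CUBIC))
a=cv2.imread('pics/t6.png');b=cv2.imread('pics/s7.png');b=cv2.resize(b,(350,350));a=cv2.resize(a,(450,346))
c=np.zeros((350,800,3),np.uint8);c[:346,:450]=a;c[:,450:]=b;cv2.imwrite('pics/c7.png',c)
"
```

```text
t 23.5 tcp rig mm [-117.8  281.   228.5] world [0.4916 0.1956 0.2285] q [ 42.9   6.8 -17.4  -0.  -66.  -52.7] F [0.3 1.9 0.3] open 0.8
tool axes in rig (deg err spin) -93.98 x [-0.002 -0.001 -1.   ]
bias 1.1 n 293
-60 x [-8.8 -2.7  4.6] z 60.7 n 5
-48 x [-22.1  -8.6   8.5] z 57.9 n 29
-36 x [-20.4  -6.7   8. ] z 59.8 n 21
-24 x [-27.    3.8  30.5] z 71.2 n 21
-12 x [-30.7   2.   27. ] z 70.5 n 34
0 x [-29.4  -0.4  34.7] z 71.8 n 54
12 x [-31.4   4.   33.8] z 71.8 n 46
24 x [-31.2  -8.9  30.8] z 71.3 n 18
36 x [-16.6  -3.1  26.4] z 60.6 n 28
48 x [-15.    2.3  16.6] z 59.2 n 26
```

View pics/c7.png

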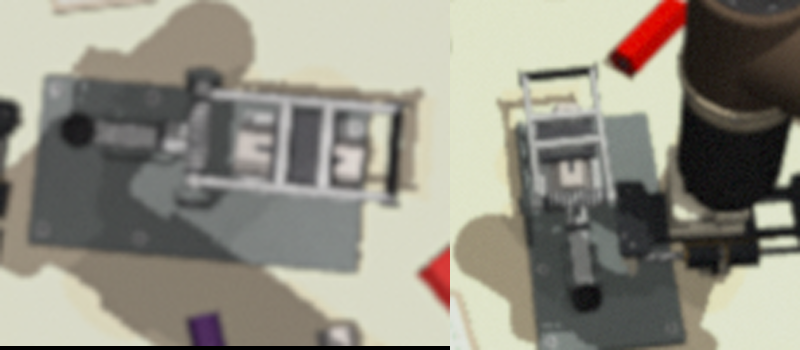

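The hammer lies level on the bar, the groove is on top through the frame openings, and the arm is clear. Let it settle, check the pad height, and hand in.

>>> {"name": "move_arm", "arguments": {
  "commands": [
    [[0,0,0,0],[0,0,0,0],[0,0,0,0],[0,0,0,0]]
  ]
}}

```text
clock: 24.0
tool_pos: [0.494, 0.1952, 0.2288]
orientation: [50.4, 89.9, -139.4]
force: [-0.5, 0.1, 0.1]
opening: 0.0003
```

```bash
python3 -c "
from h import *
st();p,d=snapshot('top');z=np.load('top0.npz')['d']
u,v=proj('top',rig2w(r,[0,.216,.067]))[0].round().astype(int)
s=np.s_[v-4:v+5,u-4:u+5];print('pad depth change mm',1e3*(np.median(d[s])-np.median(z[s])))
c=close_job();print(c)"
```

```text
t 24.0 tcp rig mm [-115.3  280.8  228.8] world [0.494  0.1952 0.2288] q [ 42.7   6.9 -17.2  -0.  -66.  -52.5] F [-0.5  0.1  0.1] open 0.3
tool axes in rig (deg err spin) -93.96 x [-0.001 -0.001 -1.   ]
pad depth change mm -1.2475252
the job is handed in; nothing more can be done
None
```

The task is done and handed in at 24 s of the 69 s allowed; `close_job` gave no verdict.

I swung the hammer up by its grip until the sear held it and let go. I then rolled the hex bar two flats away with closed fingers. Finally I pressed the trigger pad right down, so the hammer dropped, and let the pad go.

The last checks showed:
- **Hammer:** it lies level on the bar, with the striking plate flat at about 71 mm in the depth picture. I did not measure how hard it presses on the bar.
- **Bar:** the grooved flat is on top, with the centre at about x = -5 mm from depth and y roughly 0 by eye (rig frame). It slid up to about 9 mm during the first roll, which is within tolerance.
- **Trigger pad:** it is back up; its depth reading is within about 1 mm of the start.
- **Robot:** it stands clear of everything, with a force reading near zero.
- **Bystanders:** I planned the moves to keep clear of them and felt no unexpected contact, but did not measure their positions again at the end.

No check failed or disagreed.

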